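Draw a tripod's footed inner leg out of its tube and lay it on the V rests

TASK

Two tripod leg tubes are clamped side by side, with an inner leg sticking out of each. Draw the inner leg that has the round rubber foot straight out of its tube, lower it lengthwise into both white V notches of the rest, roughly centred on them and either way round, and let go. Leave the plain-ended inner leg where it is in its tube.

Things in the scene. Friction and masses are not known exactly. Their poses are not given: they have to be found in the camera images.
- foot_leg_center (a point): Centre (on the axis, half-way along) of the leg to draw: aluminium rod 280 mm long, 16 mm thick, 0.1-0.22 kg, black rubber disc foot (34 mm across, 12 mm thick, within the 280) at its outer end; x axis along it towards the foot. At first 85-115 mm of it is in a tube, so this point is 25-55 mm outside the mouth, some 58 mm above the bench. Loose fit (droops to 2 degrees), little friction.
- plain_leg_center (a point): Centre of the other inner leg, to be left alone: the same aluminium rod, 280 mm by 16 mm, inserted likewise in the other tube, but with a plain end and no foot. The point is on its axis half-way along, x axis along the rod towards its outer end.
- fixture: Fixed clamp: dark steel plate 140 x 200 mm, 10 mm thick, origin at the centre of its underside, z up. On it two grey tubes along x, at y = -70 and +70 mm, axes 60 mm above the bench, x = -80 to +80 mm, 27 mm outside, 19 mm bore. Mouths at x = +80 mm; the legs come out towards +x. Clamps reach 81 mm above the bench. Which tube holds which leg varies.
- rest_seat (a point): Where the leg's centre lies once laid on the fixed rest: 66 mm above the bench, x axis along the laid leg, z up. The rest: steel plate 180 x 80 mm, 10 mm thick, posts at x = -60 and +60 mm, each with a white 90 degree V notch open upward, 16 mm thick along x, 56 mm wide at the top; its top is 17 mm above this point, its bottom 11 mm below. Between the posts it is free down to the plate.

How it is judged:
By the outcome, as a careful person would: the job done as asked, in the order asked, and still so for the second after the job is handed in, with the robot touching nothing.
It also fails if it takes over 38 s, if anything falls off the work surface, if the arm or the gripper's body presses on something with over 40 N, if the wrist force passes 120 N, or if a joint passes its speed limit or range.

ROBOT

A 6-joint arm with a two-finger parallel gripper is mounted at the origin on the work surface. World frame = base frame: x ahead of the robot, y to its left, z up, the work surface at z = 0. Lengths are in m, angles in degrees, forces in N, time in s.
With the tool pointing down it reaches from about 0.3 to 0.75 m from the base axis. Payload 8.5 kg.
Tool frame: the origin (TCP) lies between the finger pads; the fingertips stand 19 mm ahead of it and the grasp point (between the pads) is the TCP; z points along the fingers, y is the direction in which the jaws open and shut (so a half turn about z gives the same grasp; the last joint's range is limited). The gripper opens to 88 mm and grips with 3 to 60 N. Pads are 18 mm wide; open, the fingers measure 123 mm over their backs; the gripper's body (75 mm by 187 mm) begins 45 mm behind the grasp point.
Start: joints at [-79.028, 21.807, 74.336, -0, 83.858, -12.336], TCP at [0.218, -0.505, 0.258] pointing down, gripper open.
Joint ranges: [-178.18, 178.18], [-50.72, 133.34], [12.68, 142.11], [-81.47, 261.47], [9.98, 163.14], [-165.26, 165.26]. Speed limits (degrees/s): [136.94, 136.94, 180, 180, 180, 180].

INTERFACE

Orientations are given as a 3x3 rotation matrix whose columns are the frame's x, y, z axes.
In Python, from workcell import telemetry, cams, arm gives the robot as it stands. The module is installed in compiled form; this text tells all that it offers.
- The arm moves only by the shell command python3 -m pendant 'ROWS' [FORCE]. ROWS is JSON, one flat list of numbers, 7 for each row, row after row: the turn, a rotation vector about the tool's x, y, z in degrees, then the shift along the tool's x, y, z in m, then the opening, from -1 (shut) to 1 (fully open). A call has 1 to 8 rows; each row shifts and turns the commanded pose from where the row before left it, along the tool's axes as they then stand; what a row does not reach is not made up. A row lasts 1/12 s, in which the tool goes at most 41.7 mm and 7.16 degrees, less where a joint would pass 70% of its speed; a pose out of reach is approached as far as the arm can. A call is refused whole if a number of a shift passes 0.0417 or a number of a turn 7.16, either way. A call with a gripper value outside its range is refused whole. The fingers move at their own pace and stop on an object; FORCE is the grip in N (left out, the last holds). Time passes only in rows, so rows that do not move let the fingers close. It gives the time, the measured TCP pose, the force and the opening at its end, in the units of the state.
- telemetry.state(): the state, without advancing time (a new reading comes with each control period).
- cams.snapshot(name): name is "side" or "top" or "wrist"; returns a dict with "frame" (400x640x3 uint8, blue, green, red), "fx", "fy", "cx", "cy" (pixels), "k1" (the pictures are not rectified: a ray, as slopes to the right and down, at radius r is drawn at 1 + k1 r^2 times it, then the intrinsics apply), "R" (3x3) and "t" (3): a world point X has camera coordinates R X + t. Camera axes: x right, y down, z forward; pixel columns grow to the right and rows downward; lengths in m; the calibration is good to about 2 mm. A picture is of the moment at which its call begins. There is no depth.
- arm.hand_in(): hands the job in, once; it reports no verdict.
The state is a dict: "clock": time; "joint_pos": joint angles; "dq": joint speeds; "effort": joint torques, N m; "tool_pos": TCP position; "tool_rot": TCP orientation; "ft_force": force on the tool from outside, world axes, zero at the start; "torque": the same for the moment, N m; "grip_width": finger opening in m.
Only numpy, scipy, OpenCV 4.12 (cv2) and the standard library are available. Lean on these libraries where they do the work, as an engineer would, in place of code of your own. Each camera call takes 0.05 s, during which the arm holds its last target.

## Working session

There is one attempt and no reset: what is moved stays moved. The work goes in short steps, Python scripts to look and compute and a shell command to move; the robot and the scene stay as the last step left them, time stands still between calls to the robot, and variables do not carry over. Pictures are saved under pics/ and viewed, and the job is handed in when it is done.

```bash
mkdir -p pics; cat > h.py <<'E'
import numpy as np,cv2
from workcell import telemetry,cams,arm
def snap(n,f=None):
    s=cams.snapshot(n)
    if f: cv2.imwrite('pics/'+f,s['frame'])
    return s
def ray(s,u,v):
    K=np.array([[s['fx'],0,s['cx']],[0,s['fy'],s['cy']],[0,0,1]])
    p=cv2.undistortPoints(np.array([[[u,v]]],float),K,np.array([s['k1'],0,0,0,0.]))[0,0]
    R=np.array(s['R']);t=np.array(s['t'])
    return -R.T@t, R.T@np.array([p[0],p[1],1])
def onz(s,u,v,z):
    o,d=ray(s,u,v); return o+d*(z-o[2])/d[2]
def proj(s,X):
    R=np.array(s['R']);t=np.array(s['t']);c=R@np.array(X)+t
    a=c[:2]/c[2];a=a*(1+s['k1']*(a@a));return s['fx']*a[0]+s['cx'],s['fy']*a[1]+s['cy']
E
python3 - <<'E'
from h import *
import pickle
D={}
for n in('side','top','wrist'):
    s=snap(n,n+'0.png');D[n]=s
    print(n,s['k1'],s['fx'],-np.array(s['R']).T@np.array(s['t']),np.round(s['R'],2).tolist())
pickle.dump(D,open('d0.pkl','wb'))
s=telemetry.state();print(s['clock'],s['tool_pos'],np.round(s['tool_rot'],3),s['ft_force'],s['grip_width'])
E
```

```text
side 0.0006436991375170759 374.21420682030634 [ 0.54212374 -0.45210287  0.68690999] [[1.0, -0.03, -0.0], [-0.02, -0.77, -0.64], [0.02, 0.64, -0.77]]
top 0.02841665029636997 386.1809228242919 [0.45259865 0.02453656 0.99224843] [[0.01, -1.0, -0.01], [-0.99, -0.01, -0.12], [0.12, 0.01, -0.99]]
wrist 0.019011671331741125 302.22900248639024 [ 0.28973598 -0.47451739  0.38492433] [[0.4, -0.92, -0.0], [-0.87, -0.38, 0.3], [-0.28, -0.12, -0.95]]
0.15 [ 0.21758694 -0.50494787  0.25730901] [[ 0.918  0.396 -0.   ]
 [ 0.396 -0.918  0.001]
 [ 0.    -0.001 -1.   ]] [-0.24313492  0.73099289 -1.17288415] 0.08820165647496832
```

View pics/top0.png

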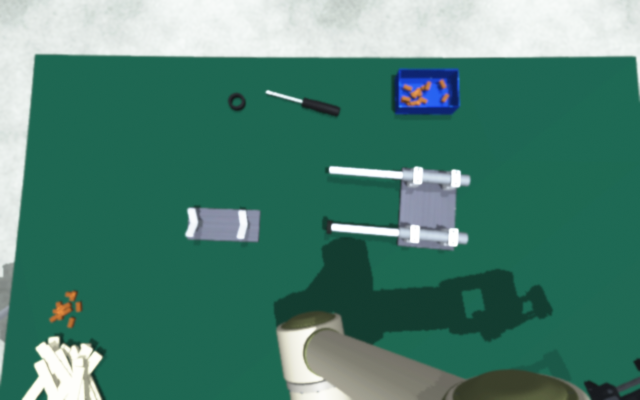

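View pics/side0.png

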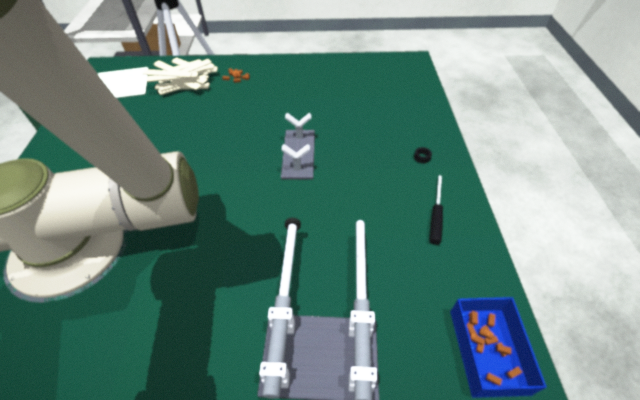

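View pics/wrist0.png

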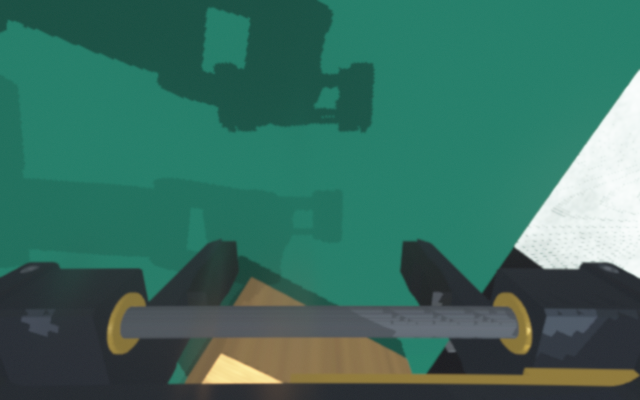

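The top and side views agree. The footed leg is the one nearer the robot: its black foot is at top (333,228) and side (292,222). The rest is at top (223,225), almost in line with the leg. I'll measure both in enlarged crops.

```bash
python3 - <<'E'
import pickle
from h import *
D=pickle.load(open('d0.pkl','rb'))
f=D['top']['frame'];cv2.imwrite('pics/t1.png',cv2.resize(f[155:255,320:480],None,fx=5,fy=5,interpolation=cv2.INTER_CUBIC))
cv2.imwrite('pics/t2.png',cv2.resize(f[195:255,175:275],None,fx=8,fy=8,interpolation=cv2.INTER_CUBIC))
f=D['side']['frame'];cv2.imwrite('pics/s1.png',cv2.resize(f[200:400,240:400],None,fx=3,fy=3,interpolation=cv2.INTER_CUBIC))
cv2.imwrite('pics/s2.png',cv2.resize(f[100:190,260:340],None,fx=6,fy=6,interpolation=cv2.INTER_CUBIC))
E
```

```text
(no output)
```

View pics/t1.png

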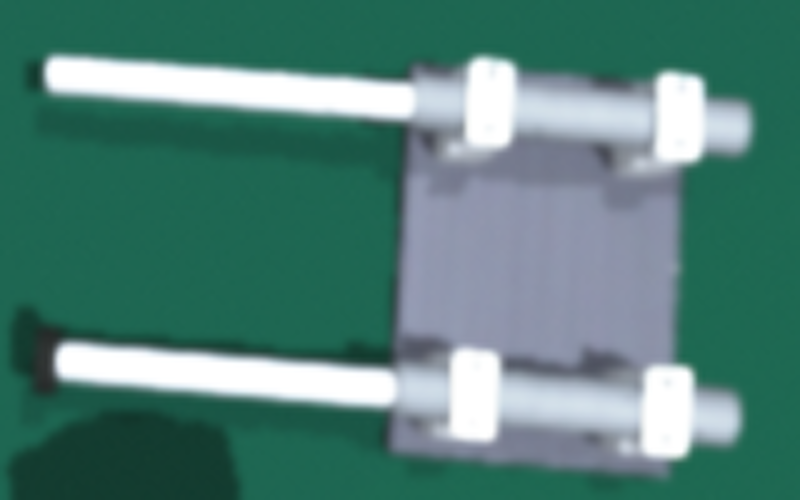

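View pics/t2.png

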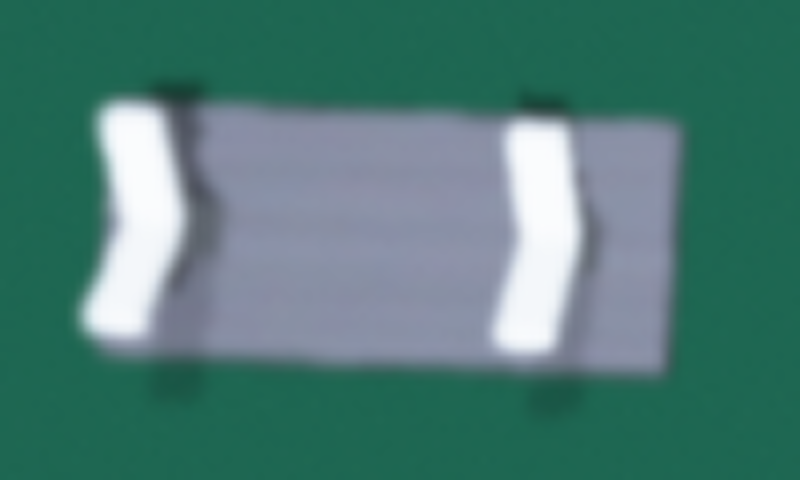

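View pics/s1.png

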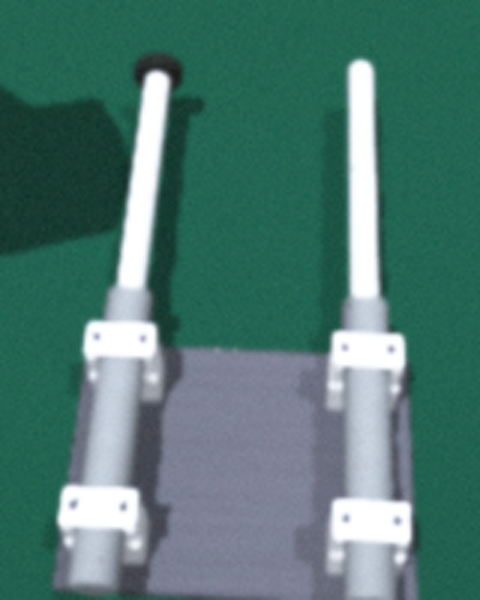

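View pics/s2.png

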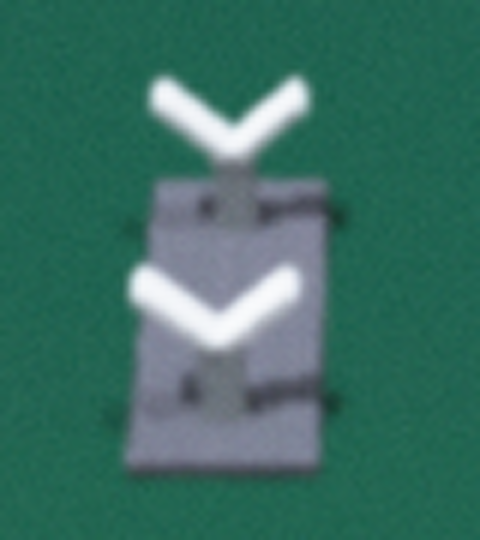

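```bash
python3 - <<'E'
import pickle
from h import *
D=pickle.load(open('d0.pkl','rb'))
T=D['top'];S=D['side']
def t1(x,y,z):return onz(T,320+(x+.5)/5-.5,155+(y+.5)/5-.5,z)
def t2(x,y,z):return onz(T,175+(x+.5)/8-.5,195+(y+.5)/8-.5,z)
def s1(x,y,z):return onz(S,240+(x+.5)/3-.5,200+(y+.5)/3-.5,z)
def s2(x,y,z):return onz(S,260+(x+.5)/6-.5,100+(y+.5)/6-.5,z)
def tri(a,b):
    o1,d1=a;o2,d2=b
    k=np.linalg.lstsq(np.c_[d1,-d2],o2-o1,rcond=None)[0]
    p,q=o1+k[0]*d1,o2+k[1]*d2
    return (p+q)/2,np.linalg.norm(p-q)
np.set_printoptions(precision=4,suppress=True)
print('top legF',t1(57,360,.058),t1(395,387,.06),'tube end',t1(740,417,.06),'foot out',t1(38,358,.058))
print('top legP',t1(45,75,.058),t1(413,100,.06),'end',t1(752,126,.06))
print('side legF',s1(157,75,.058),s1(131,290,.06),'foot c',s1(158,70,.058),'tube',s1(96,588,.06))
print('side legP',s1(361,65,.058),s1(366,298,.06))
print('fix plate', [t1(*p,.01) for p in((413,65),(390,452),(682,90),(667,475))])
print('rest top: V bottoms',t2(112,222,.055),t2(185,222,.055),t2(520,238,.055),t2(580,238,.055))
print('rest top corners z83',[t2(*p,.083) for p in((97,105),(157,100),(80,325),(150,335),(503,122),(568,122),(493,347),(555,353))])
print('plate',[t2(*p,.01) for p in((683,122),(665,375),(100,352))])
print('side V bottom',s2(232,130,.055),s2(216,320,.055))
print('side V top near faces',[s2(*p,.083) for p in((163,78),(298,80),(143,267),(290,267))])
print('plate side',[s2(*p,.01) for p in((156,180),(328,182),(127,462),(320,465))])
E
```

```text
top legF [0.4892 0.0028 0.058 ] [ 0.4774 -0.1592  0.06  ] tube end [ 0.4645 -0.3226  0.06  ] foot out [0.4901 0.012  0.058 ]
top legP [0.6288 0.0092 0.058 ] [ 0.617  -0.1704  0.06  ] end [ 0.605  -0.3339  0.06  ]
side legF [0.4876 0.0036 0.058 ] [ 0.4762 -0.1557  0.06  ] foot c [0.4882 0.0079 0.058 ] tube [ 0.4649 -0.3169  0.06  ]
side legP [0.6289 0.0078 0.058 ] [ 0.6161 -0.1651  0.06  ]
fix plate [array([ 0.6441, -0.1812,  0.01  ]), array([ 0.4462, -0.1659,  0.01  ]), array([ 0.6317, -0.3183,  0.01  ]), array([ 0.436 , -0.3038,  0.01  ])]
rest top: V bottoms [0.4976 0.3476 0.055 ] [0.4977 0.3256 0.055 ] [0.4934 0.2242 0.055 ] [0.4935 0.2061 0.055 ]
rest top corners z83 [array([0.5306, 0.3441, 0.083 ]), array([0.5322, 0.3265, 0.083 ]), array([0.4661, 0.3458, 0.083 ]), array([0.4633, 0.3253, 0.083 ]), array([0.5263, 0.2244, 0.083 ]), array([0.5264, 0.2052, 0.083 ]), array([0.4604, 0.2251, 0.083 ]), array([0.4587, 0.2069, 0.083 ])]
plate [array([0.5326, 0.1831, 0.01  ]), array([0.4525, 0.1867, 0.01  ]), array([0.4588, 0.3649, 0.01  ])]
side V bottom [0.4955 0.3433 0.055 ] [0.4907 0.2218 0.055 ]
side V top near faces [array([0.4672, 0.3444, 0.083 ]), array([0.5256, 0.341 , 0.083 ]), array([0.4633, 0.2235, 0.083 ]), array([0.5219, 0.2215, 0.083 ])]
plate side [array([0.4575, 0.3647, 0.01  ]), array([0.5371, 0.3606, 0.01  ]), array([0.4519, 0.186 , 0.01  ]), array([0.5315, 0.1818, 0.01  ])]
```

```bash
python3 -m pendant '[0,0,-7,0,0,0,1, 0,0,-7,0,0,0,1, 0,0,-7,0,0,0,1, 0,0,-7,0,0,0,1, 0,0,-7,0,0,0,1, 0,0,-7,0,0,0,1, 0,0,-7,0,0,0,1, 0,0,-7,0,0,0,1]'
python3 -m pendant '[0,0,-6.4,0,0,0,1, 0,0,0,0.03,0.018,0.005,1, 0,0,0,0.03,0.018,0.005,1, 0,0,0,0.03,0.018,0.005,1, 0,0,0,0.03,0.018,0.005,1, 0,0,0,0.03,0.018,0.005,1, 0,0,0,0.03,0.018,0.005,1, 0,0,0,0.03,0.018,0.005,1]'
python3 -c "
from h import *
s=telemetry.state();print(s['clock'],s['tool_pos'],np.round(s['tool_rot'],4),s['joint_pos'])
a=np.array([.0743,.9972,0]);e=np.array([.4798,-.119,.12])-s['tool_pos'];print(np.array(s['tool_rot']).T@e)"
```

```text
clock: 0.82
tool_pos: [0.2176, -0.505, 0.2575]
tool_rot: [[0.18, 0.984, -0.0], [0.984, -0.18, 0.001], [0.001, -0.0, -1.0]]
ft_force: [-0.1, -0.2, -0.3]
grip_width: 0.0881
clock: 1.48
tool_pos: [0.3596, -0.3035, 0.2225]
tool_rot: [[0.075, 0.997, -0.0], [0.997, -0.075, 0.0], [0.0, -0.0, -1.0]]
ft_force: [0.5, -0.6, -0.0]
grip_width: 0.0882
1.4833 [ 0.35957722 -0.30353183  0.22246393] [[ 7.520e-02  9.972e-01 -1.000e-04]
 [ 9.972e-01 -7.520e-02  2.000e-04]
 [ 2.000e-04 -1.000e-04 -1.000e+00]] [-5.46305851e+01  1.57210672e+01  8.98840161e+01  3.69695388e-03
  7.44048940e+01 -5.03216627e+01]
[0.1930271  0.10602149 0.10249074]
```

```bash
python3 -m pendant '[0,0,0,0.032,0.0177,0.013,1, 0,0,0,0.032,0.0177,0.013,1, 0,0,0,0.032,0.0177,0.013,1, 0,0,0,0.032,0.0177,0.013,1, 0,0,0,0.032,0.0177,0.013,1, 0,0,0,0.033,0.0175,0.013,1, 0,0,0,0,0,0.01,1, 0,0,0,0,0,0.004,1]'
python3 - <<'E'
from h import *
import pickle
s=telemetry.state();print(s['clock'],s['tool_pos'],s['ft_force'])
D={n:snap(n,n+'1.png') for n in('wrist','top','side')};pickle.dump(D,open('d1.pkl','wb'))
f=D['side']['frame'];cv2.imwrite('pics/s3.png',cv2.resize(f[180:380,220:400],None,fx=3,fy=3))
E
```

```text
clock: 2.15
tool_pos: [0.4792, -0.1187, 0.1293]
tool_rot: [[0.071, 0.997, -0.002], [0.997, -0.071, 0.001], [0.001, -0.002, -1.0]]
ft_force: [-1.1, -0.3, 0.6]
grip_width: 0.088
2.15 [ 0.47918068 -0.11872847  0.12929526] [-1.07733416 -0.30571705  0.63652075]
```

View pics/wrist1.png

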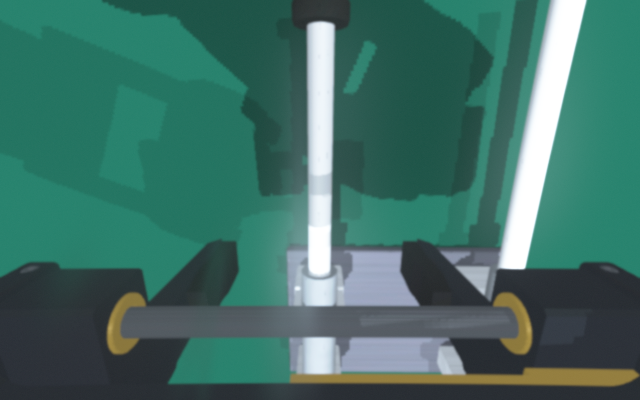

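View pics/s3.png

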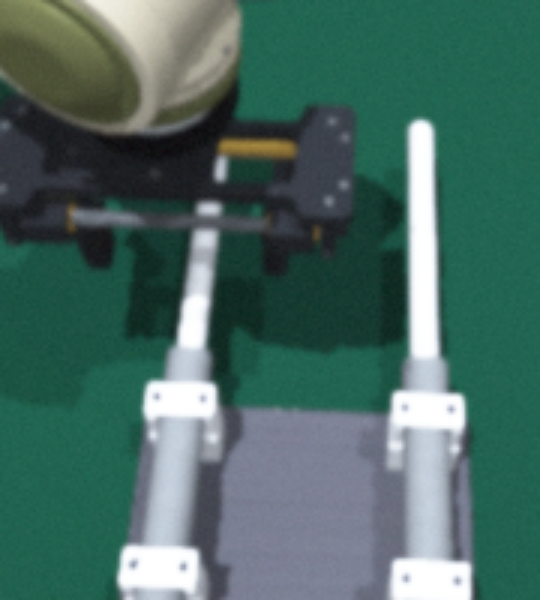

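The wrist view shows the leg upright at u≈320, with the foot at (320,12) and the mouth at (320,268). It is centred between the fingers and aligned. I'll lower and grip.

```bash
python3 -m pendant '[0,0,0,0,0,0.02,1, 0,0,0,0,0,0.02,1, 0,0,0,0,0,0.015,1, 0,0,0,0,0,0.01,1, 0,0,0,0,0,0.005,1, 0,0,0,0,0,0,1, 0,0,0,0,0,0,1]'
python3 -c "
from h import *
s=telemetry.state();print(s['clock'],s['tool_pos'],np.round(s['tool_rot'],4),s['ft_force'])
snap('wrist','wrist2.png')"
```

```text
clock: 2.88
tool_pos: [0.4793, -0.1214, 0.0614]
tool_rot: [[0.076, 0.997, 0.001], [0.997, -0.076, -0.0], [-0.0, 0.001, -1.0]]
ft_force: [0.3, 0.4, 0.3]
grip_width: 0.0879
2.8833 [ 0.47927059 -0.121351    0.06142745] [[ 7.600e-02  9.971e-01  9.000e-04]
 [ 9.971e-01 -7.600e-02 -5.000e-04]
 [-4.000e-04  9.000e-04 -1.000e+00]] [0.26918755 0.38450728 0.30762336]
```

View pics/wrist2.png

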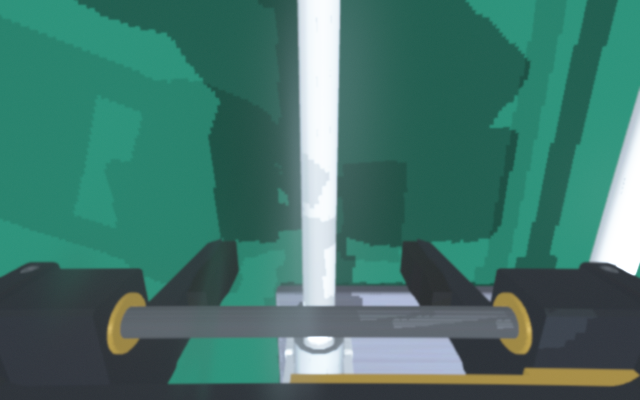

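The leg lies midway between the fingers (u≈319). I'll go down 2 mm more and close.

```bash
python3 -m pendant '[0,0,0,0,0,0.0025,1, 0,0,0,0,0,0,0, 0,0,0,0,0,0,-0.5, 0,0,0,0,0,0,-1, 0,0,0,0,0,0,-1, 0,0,0,0,0,0,-1, 0,0,0,0,0,0,-1, 0,0,0,0,0,0,-1]' 30
python3 -m pendant '[0,0,0,0,0,0,-1, 0,0,0,0,0,0,-1, 0,0,0,0,0,0,-1, 0,0,0,0,0,0,-1]' 30
```

```text
clock: 3.6
tool_pos: [0.4791, -0.1206, 0.0583]
tool_rot: [[0.075, 0.997, 0.0], [0.997, -0.075, 0.0], [0.0, 0.0, -1.0]]
ft_force: [-0.5, -0.2, 0.3]
grip_width: 0.0435
clock: 3.93
tool_pos: [0.4791, -0.1206, 0.0583]
tool_rot: [[0.075, 0.997, 0.0], [0.997, -0.075, -0.0], [-0.0, 0.0, -1.0]]
ft_force: [-0.1, -1.3, -0.2]
grip_width: 0.0166
```

Nearly closed on the 16 mm rod. I'll give it a moment to settle, then draw slowly along tool x.

```bash
python3 -m pendant '[0,0,0,0,0,0,-1, 0,0,0,0,0,0,-1, 0,0,0,0,0,0,-1, 0,0,0,0.002,0,0,-1, 0,0,0,0.004,0,0,-1, 0,0,0,0.006,0,0,-1, 0,0,0,0.006,0,0,-1, 0,0,0,0.006,0,0,-1]' 30
python3 -c "
from h import *
s=telemetry.state();print(s['torque'],s['joint_pos']);snap('side','side3.png')"
```

```text
clock: 4.6
tool_pos: [0.4808, -0.0957, 0.0581]
tool_rot: [[0.075, 0.997, -0.0], [0.997, -0.075, 0.0], [0.0, -0.0, -1.0]]
ft_force: [-0.3, -0.8, -1.3]
grip_width: 0.0146
[-0.05132533 -0.08167778 -0.0095939 ] [-2.51334391e+01  3.04912467e+01  9.93175301e+01  9.92443097e-03
  5.02234512e+01 -2.08595483e+01]
```

View pics/side3.png

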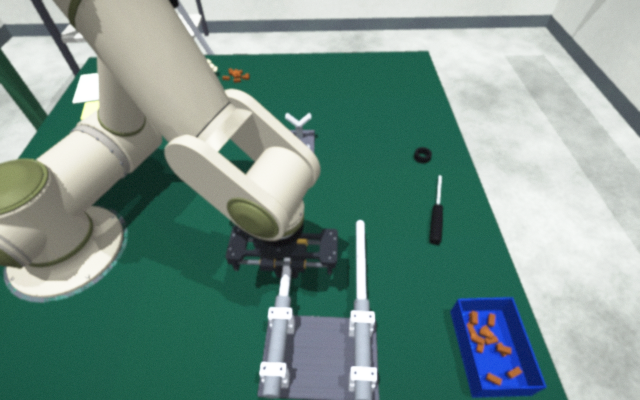

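```bash
python3 -m pendant '[0,0,0,0.008,0,0,-1, 0,0,0,0.008,0,0,-1, 0,0,0,0.008,0,0,-1, 0,0,0,0.008,0,0,-1, 0,0,0,0.008,0,0,-1, 0,0,0,0.008,0,0,-1, 0,0,0,0,0,0,-1]' 30
python3 -c "
from h import *
s=telemetry.state();print(s['torque']);snap('top','top3.png');snap('wrist','wrist3.png')"
```

```text
clock: 5.23
tool_pos: [0.4844, -0.0473, 0.0582]
tool_rot: [[0.074, 0.997, -0.0], [0.997, -0.074, 0.0], [0.0, -0.0, -1.0]]
ft_force: [-0.7, -0.4, -0.6]
grip_width: 0.0148
[-0.02688133 -0.05579916 -0.0613389 ]
```

View pics/top3.png

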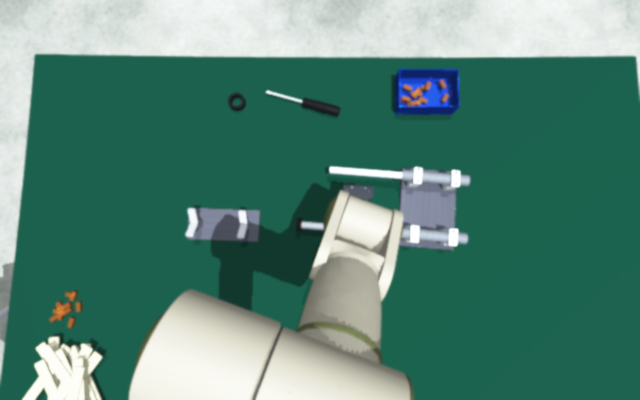

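View pics/wrist3.png

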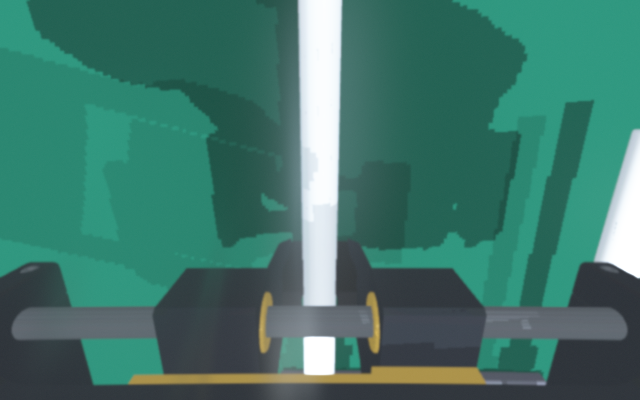

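The foot has moved from u=333 to u=302 (about 73 mm), matching the TCP, so there is no slip. I'll continue straight.

```bash
python3 -m pendant '[0,0,0,0.008,0,0,-1, 0,0,0,0.01,0,0,-1, 0,0,0,0.01,0,0,-1, 0,0,0,0.01,0,0,-1, 0,0,0,0.01,0,0,-1, 0,0,0,0.012,0,0,-1, 0,0,0,0.012,0,0,-1, 0,0,0,0,0,0,-1]' 30
python3 - <<'E'
from h import *
import pickle
s=telemetry.state();print(s['torque'])
D={n:snap(n,n+'4.png') for n in('top','side')};pickle.dump(D,open('d4.pkl','wb'))
f=D['top']['frame'];g=D['side']['frame']
cv2.imwrite('pics/c4.png',np.vstack([cv2.resize(f[150:260,240:480],(720,300)),cv2.resize(g[190:390,160:460],(450,300)) if 0 else cv2.copyMakeBorder(cv2.resize(g[190:390,160:460],(450,300)),0,0,0,270,0)]))
E
```

```text
clock: 6.0
tool_pos: [0.4898, 0.0252, 0.0583]
tool_rot: [[0.073, 0.997, -0.0], [0.997, -0.073, 0.0], [0.0, -0.0, -1.0]]
ft_force: [0.4, -0.4, -1.0]
grip_width: 0.0144
[-0.10781024 -0.06063119 -0.0208451 ]
```

View pics/c4.png

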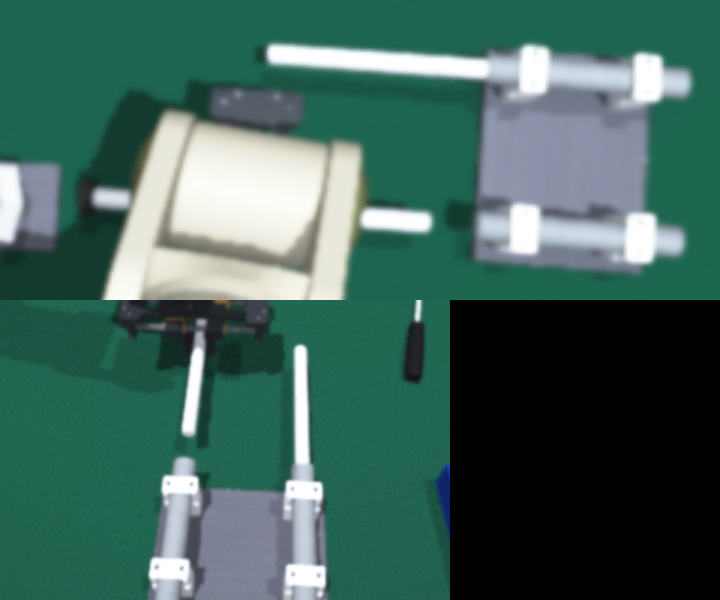

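Now the leg is clear of the tube: its inner end is at top (384,231) and side (285,280), its foot at top (267,222), and the plain leg is unmoved. Next I'll find the leg's centre and tilt.

```bash
python3 - <<'E'
import pickle
from h import *
D=pickle.load(open('d4.pkl','rb'));T=D['top'];S=D['side']
np.set_printoptions(precision=4,suppress=True)
o1,d1=ray(T,383.8,231.3);o2,d2=ray(S,285.3,280)
k=np.linalg.lstsq(np.c_[d1,-d2],o2-o1,rcond=None)[0];print(o1+k[0]*d1,o2+k[1]*d2)
for z in(.055,.06,.065):print(z,onz(T,383.8,231.3,z),onz(S,285.3,280,z),onz(T,267.3,222.2,z))
s=telemetry.state();a=np.array(s['tool_rot'])[:,0]
f=T['frame'];cv2.imwrite('pics/t5.png',cv2.resize(f[205:245,255:295],None,fx=14,fy=14,interpolation=cv2.INTER_CUBIC))
cv2.imwrite('pics/t6.png',cv2.resize(f[215:245,355:405],None,fx=14,fy=14,interpolation=cv2.INTER_CUBIC))
E
```

```text
[ 0.4788 -0.1237  0.0605] [ 0.4786 -0.1237  0.0605]
0.055 [ 0.4789 -0.1246  0.055 ] [ 0.478  -0.1208  0.055 ] [0.4989 0.1572 0.055 ]
0.06 [ 0.4788 -0.1238  0.06  ] [ 0.4785 -0.1235  0.06  ] [0.4987 0.1565 0.06  ]
0.065 [ 0.4786 -0.123   0.065 ] [ 0.479  -0.1261  0.065 ] [0.4984 0.1558 0.065 ]
```

View pics/t5.png

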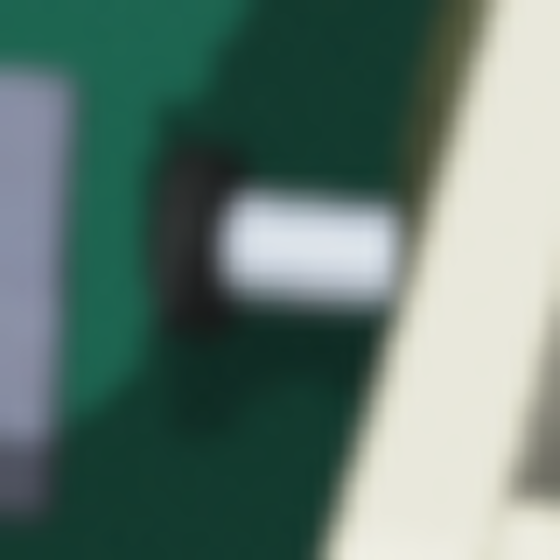

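View pics/t6.png

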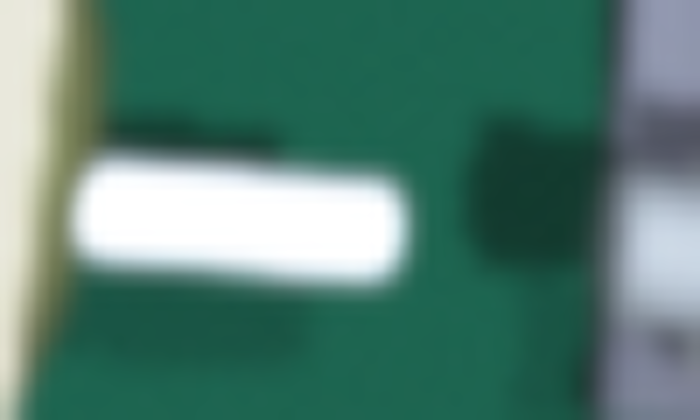

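```bash
python3 -m pendant '[0,0,0,0,0,-0.008,-1, 0,0,0,0,0,-0.015,-1, 0,0,0,0,0,-0.015,-1, 0,0,0,0,0,-0.015,-1, 0,0,-1.2,0.005,0,-0.015,-1, 0,0,-1.1,0.01,0,-0.007,-1, 0,0,0,0.015,0,0,-1, 0,0,0,0.018,0,0,-1]' 30
python3 -m pendant '[0,0,0,0.02,0,0,-1, 0,0,0,0.025,0,0,-1, 0,0,0,0.025,0,0,-1, 0,0,0,0.025,0,0,-1, 0,0,0,0.025,0,0,-1, 0,0,0,0.025,0,0,-1, 0,0,0,0.025,-0.001,0,-1, 0,0,0,0.02,-0.001,0,-1]' 30
python3 -m pendant '[0,0,0,0.01,-0.001,0,-1, 0,0,0,0.006,0,0,-1, 0,0,0,0.003,0,0,-1, 0,0,0,0,0,0,-1, 0,0,0,0,0,0,-1]' 30
python3 - <<'E'
from h import *
import pickle
s=telemetry.state();print(s['tool_rot'])
D={n:snap(n,n+'6.png') for n in('top','side','wrist')};pickle.dump(D,open('d6.pkl','wb'))
f=D['top']['frame'];g=D['side']['frame']
cv2.imwrite('pics/t7.png',cv2.resize(f[190:260,150:310],None,fx=5,fy=5,interpolation=cv2.INTER_CUBIC))
cv2.imwrite('pics/s7.png',cv2.resize(g[70:220,220:360],None,fx=4,fy=4,interpolation=cv2.INTER_CUBIC))
E
```

```text
clock: 6.77
tool_pos: [0.4921, 0.0711, 0.1339]
tool_rot: [[0.036, 0.999, 0.001], [0.999, -0.036, -0.0], [-0.0, 0.001, -1.0]]
ft_force: [1.0, -0.2, -1.2]
grip_width: 0.0144
clock: 7.43
tool_pos: [0.4962, 0.2628, 0.1332]
tool_rot: [[0.034, 0.999, -0.0], [0.999, -0.034, 0.0], [0.0, -0.0, -1.0]]
ft_force: [0.1, -0.6, -0.8]
grip_width: 0.0145
clock: 7.85
tool_pos: [0.4964, 0.2792, 0.1332]
tool_rot: [[0.035, 0.999, -0.0], [0.999, -0.035, -0.0], [-0.0, -0.0, -1.0]]
ft_force: [-0.4, -0.4, -2.3]
grip_width: 0.0147
[[ 3.54444605e-02  9.99371633e-01 -1.72839354e-04]
 [ 9.99371602e-01 -3.54445107e-02 -2.96373934e-04]
 [-3.02313908e-04 -1.62225928e-04 -9.99999941e-01]]
```

View pics/t7.png

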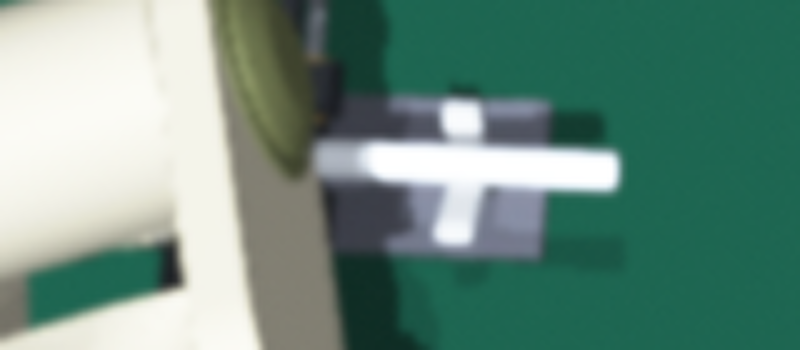

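View pics/s7.png

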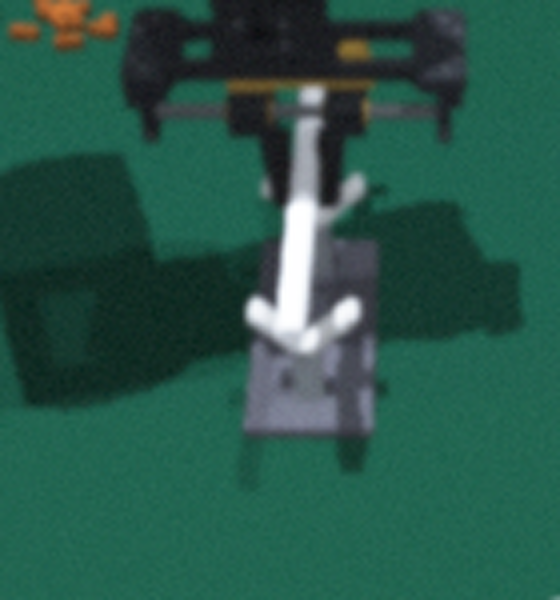

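View pics/wrist6.png

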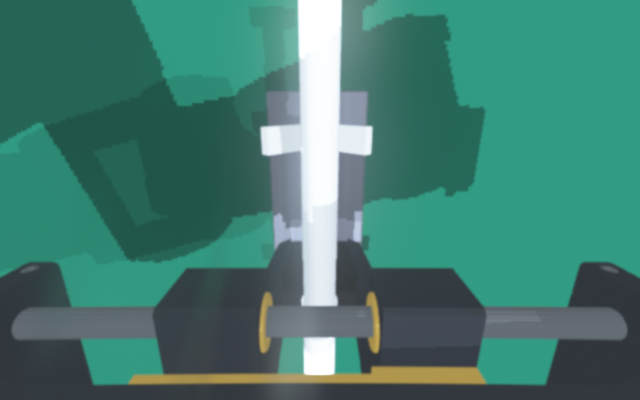

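The wrist view shows the far notch at u 261–372, so its centre is about 316.5, while the leg is at u≈320. I need about 1.5 mm towards −y and 4 mm along +x, then the descent.

```bash
python3 -m pendant '[0,0,0,0.004,-0.0015,0.005,-1, 0,0,0,0,0,0.012,-1, 0,0,0,0,0,0.012,-1, 0,0,0,0,0,0.01,-1, 0,0,0,0,0,0.008,-1, 0,0,0,0,0,0.005,-1, 0,0,0,0,0,0.004,-1, 0,0,0,0,0,0,-1]' 30
python3 - <<'E'
from h import *
import pickle
D={n:snap(n,n+'8.png') for n in('top','side','wrist')};pickle.dump(D,open('d8.pkl','wb'))
g=D['side']['frame'];f=D['top']['frame']
cv2.imwrite('pics/s9.png',cv2.resize(g[70:220,220:360],None,fx=4,fy=4,interpolation=cv2.INTER_CUBIC))
cv2.imwrite('pics/t9.png',cv2.resize(f[190:260,150:310],None,fx=5,fy=5,interpolation=cv2.INTER_CUBIC))
E
```

```text
clock: 8.67
tool_pos: [0.4947, 0.2839, 0.0766]
tool_rot: [[0.035, 0.999, -0.001], [0.999, -0.035, -0.0], [-0.0, -0.001, -1.0]]
ft_force: [0.5, -0.3, -2.0]
grip_width: 0.0146
```

View pics/s9.png

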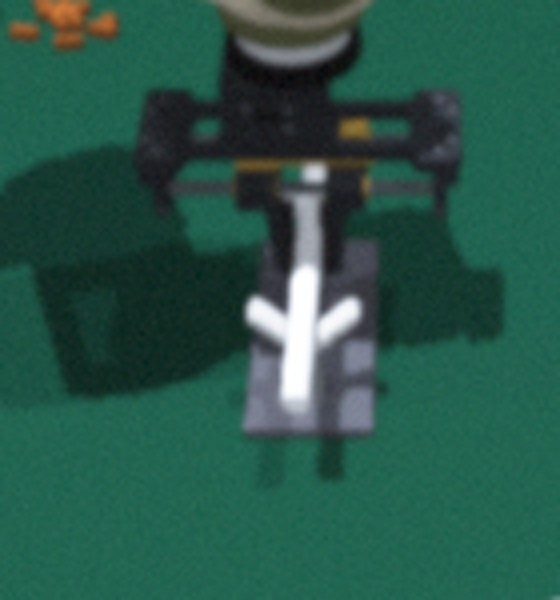

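View pics/t9.png

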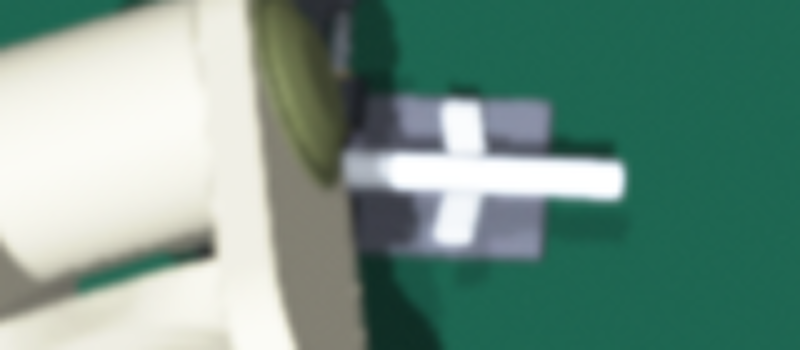

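View pics/wrist8.png

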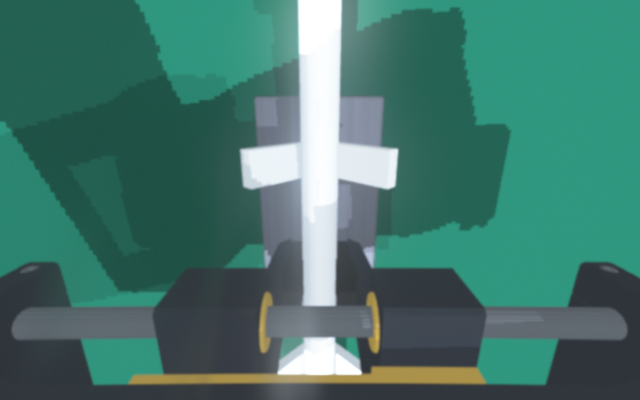

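The wrist view now shows the notch centred at u≈319 and the leg at u≈320, so they are aligned. I'll check the lengthwise centring and creep down, watching the force.

```bash
python3 - <<'E'
from h import *
import pickle
T=pickle.load(open('d8.pkl','rb'))['top']
p=onz(T,150+625.5/5-.5,190+180.5/5-.5,.078);print(p,'centre y',p[1]+.14)
E
python3 -m pendant '[0,0,0,0,0,0.003,-1, 0,0,0,0,0,0.003,-1, 0,0,0,0,0,0.0015,-1, 0,0,0,0,0,0,-1]' 30
python3 -m pendant '[0,0,0,0,0,0.001,-1, 0,0,0,0,0,0.001,-1, 0,0,0,0,0,0,-1]' 30
```

```text
[0.48988365 0.13652649 0.078     ] centre y 0.27652648520752504
clock: 9.15
tool_pos: [0.4947, 0.2839, 0.0694]
tool_rot: [[0.035, 0.999, -0.001], [0.999, -0.035, -0.0], [-0.0, -0.001, -1.0]]
ft_force: [-0.0, 0.1, -1.3]
grip_width: 0.0145
clock: 9.4
tool_pos: [0.4948, 0.284, 0.0676]
tool_rot: [[0.035, 0.999, -0.0], [0.999, -0.035, -0.0], [-0.0, -0.0, -1.0]]
ft_force: [-0.2, 0.1, -1.8]
grip_width: 0.0144
```

```bash
python3 -m pendant '[0,0,0,0,0,0.001,-1, 0,0,0,0,0,0.0005,-1, 0,0,0,0,0,0,-1, 0,0,0,0,0,0,-1]' 30
python3 -c "
from h import *
print(telemetry.state()['torque']);snap('wrist','wrist10.png')"
```

```text
clock: 9.73
tool_pos: [0.495, 0.284, 0.0664]
tool_rot: [[0.035, 0.999, 0.0], [0.999, -0.035, 0.0], [0.0, 0.0, -1.0]]
ft_force: [1.1, -1.6, 1.6]
grip_width: 0.0144
[-0.04901233 -0.04909153  0.07051167]
```

View pics/wrist10.png

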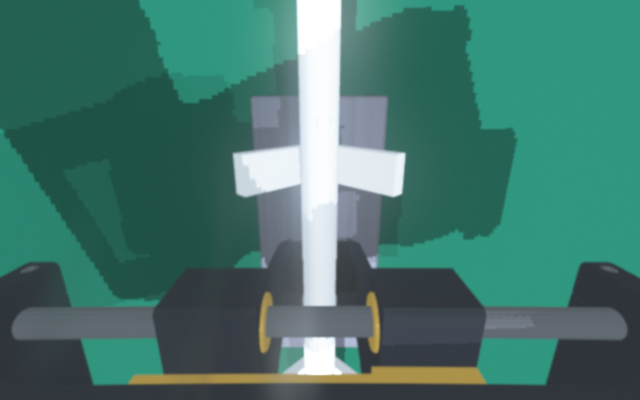

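Contact: the z force rose by about 3 N. Releasing.

```bash
python3 -m pendant '[0,0,0,0,0,0,-0.6, 0,0,0,0,0,0,-0.5, 0,0,0,0,0,0,-0.4, 0,0,0,0,0,0,-0.2, 0,0,0,0,0,0,0, 0,0,0,0,0,0,0.2, 0,0,0,0,0,0,0.2, 0,0,0,0,0,0,0.2]'
python3 -m pendant '[0,0,0,0,0,-0.005,0.2, 0,0,0,0,0,-0.015,0.2, 0,0,0,0,0,-0.03,0.2, 0,0,0,0,0,-0.03,0.2, 0,0,0,0,0,-0.03,0.2, 0,0,0,-0.02,0,-0.02,0.2, 0,0,0,-0.03,0,0,0.2, 0,0,0,-0.03,0,0,0.2]'
python3 -m pendant '[0,0,0,-0.03,-0.03,0,0.2, 0,0,0,-0.03,-0.03,0,0.2, 0,0,0,-0.03,-0.03,0,0.2, 0,0,0,-0.03,-0.03,0,0.2, 0,0,0,-0.03,-0.02,0,0.2, 0,0,0,-0.03,0,0,0.2, 0,0,0,-0.03,0,0,0.2, 0,0,0,0,0,0,0.2]'
python3 - <<'E'
from h import *
import pickle
D={n:snap(n,n+'11.png') for n in('top','side')};pickle.dump(D,open('d11.pkl','wb'))
g=D['side']['frame'];f=D['top']['frame']
cv2.imwrite('pics/s12.png',cv2.resize(g[60:220,220:380],None,fx=3.7,fy=3.7,interpolation=cv2.INTER_CUBIC))
cv2.imwrite('pics/t12.png',cv2.resize(f[190:260,150:310],None,fx=5,fy=5,interpolation=cv2.INTER_CUBIC))
E
```

```text
clock: 10.45
tool_pos: [0.4949, 0.284, 0.0662]
tool_rot: [[0.035, 0.999, -0.0], [0.999, -0.035, 0.0], [0.0, -0.0, -1.0]]
ft_force: [0.2, 0.3, -0.7]
grip_width: 0.0526
clock: 11.12
tool_pos: [0.4922, 0.2036, 0.198]
tool_rot: [[0.033, 0.999, 0.003], [0.999, -0.033, 0.001], [0.001, 0.003, -1.0]]
ft_force: [0.4, 0.2, -0.8]
grip_width: 0.0531
clock: 11.78
tool_pos: [0.3473, -0.0025, 0.197]
tool_rot: [[0.039, 0.999, 0.002], [0.999, -0.039, -0.002], [-0.002, 0.002, -1.0]]
ft_force: [0.4, 0.4, 0.4]
grip_width: 0.0532
```

View pics/s12.png

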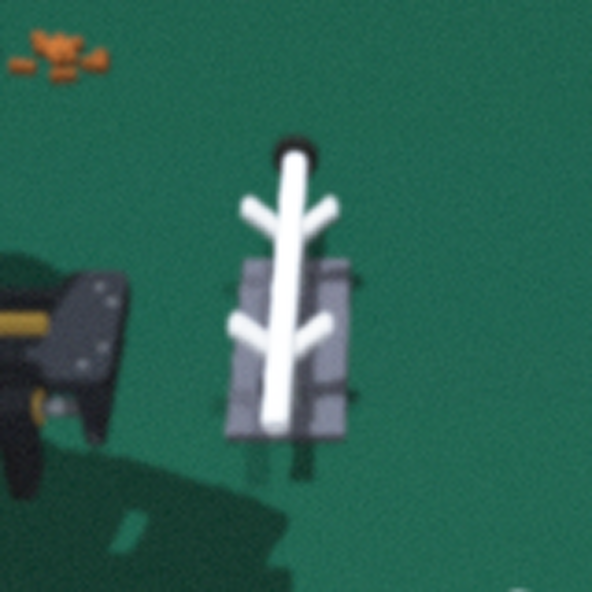

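View pics/t12.png

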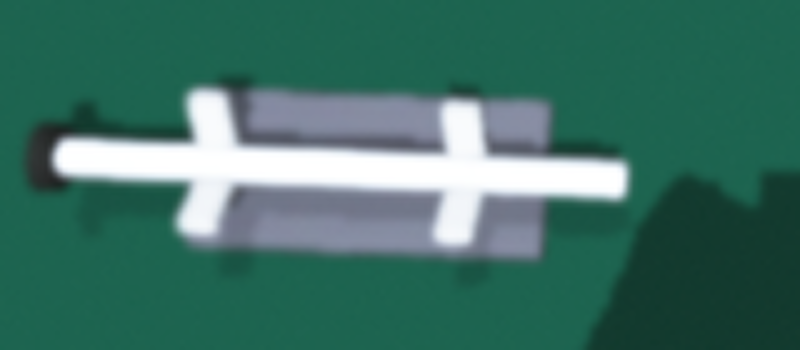

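View pics/top11.png

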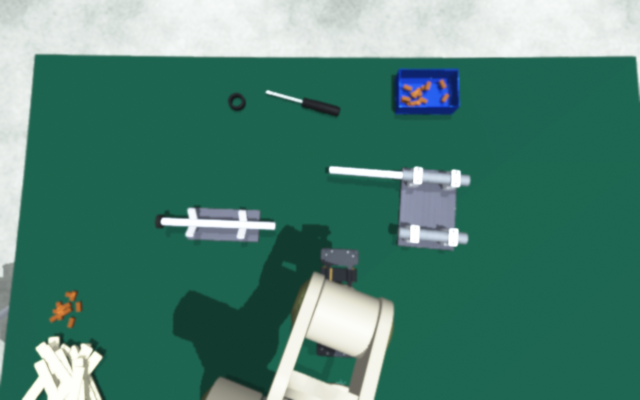

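The leg lies in the bottom of both notches, with its ends at top crop x≈28 and x≈628 and the posts at about 212 and 463. The plain leg hasn't moved and the gripper is clear. Handing in.

```bash
python3 -c "
from h import *
s=telemetry.state();T=snap('top')
a=onz(T,150+28.5/5-.5,190+157/5-.5,.066);b=onz(T,150+628.5/5-.5,190+180.5/5-.5,.066);print((a+b)/2,np.linalg.norm(a-b),s['clock'])
print(arm.hand_in())"
```

```text
[0.49518748 0.2799456  0.066     ] 0.2869311914799316 11.8833
the job is handed in; nothing more can be done
None
```

The footed leg is out of its tube and lying in both white V notches of the rest, and the job is handed in at about 12 s of the 38 s allowed. I gripped it near its centre, pulled it straight out, carried it over and lowered it until light contact, then let go and moved the arm clear.

- **Forces:** the readings I took stayed within about 3 N throughout, including the pull and the contact.
- **Seating:** the last top and side pictures show the leg at the bottom of both notches. The plain-ended leg looks unmoved in its tube, and the gripper is touching nothing.
- **Centring:** my checks disagree by a few millimetres. The leg's centre came out about 2.5 mm along from the seat before release and about 6 mm in the last measurement. That last one also gave a length of 287 mm instead of 280, because the foot's dark edge is blurred in the picture, so I take the true offset as a few millimetres.

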